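# Clamp a memo block in the padding press to the set tension

## Task

Stand the block of memo slips upright between the two jaws of the padding press, card sides facing the jaws, gently down on its bed. Then turn the knob clockwise until the sprung jaw has given way just far enough that the gauge needle points at the broad set mark, never as far as the thin end tick beyond it, and let go; leave the press clamped and the other things on the desk where they are.

Things in the scene. Friction and masses are not known exactly. Their poses are not given: they have to be found in the camera images.
- press: Padding press fixed to the desk: grey bed plate 120 x 330 x 14 mm, a drive box at its +y end, a gauge box at its -y end (tops 54 mm up), two jaws between. Origin: underside centre; y = clamping line. Two steel rails along y have inner faces at x = -26.5 and +26.5 mm (1.5 mm play each side of the block), flared at the top to 62 mm apart, 35 mm high over the desk. Place and yaw (up to 0.25 rad) vary.
- bed (a point): Centre of the bed's top face between the rails (press frame 0, 0, 14 mm), on which the block stands.
- block_centre (a point): Block of white memo slips between two brown card boards, 50 mm (its x) x 36 to 43 mm (its y, across the boards; differs from block to block) x 80 mm tall, 0.1 to 0.2 kg, standing on end. The point is 40 mm above its foot, midway in x, 20 mm from the -y board's face and 16 to 23 mm from the other's. Grip it across the 50 mm, in its upper half, so that the fingers stay above the rails and beside the jaws.
- memo_block: The same block of memo slips; origin at its foot, 40 mm below block_centre, axes as for block_centre. In the press its y axis must lie along the press's y axis (either way round).
- ram_face (a point): Centre of the face of the driven jaw (aluminium, 44 mm wide in x, 46 mm tall, top 61 mm above the desk), on the +y side of the gap. It moves towards -y by 10 mm per radian of the knob and is self-locking. The gap between the two faces is 55 to 61 mm at the start.
- anvil_face (a point): Centre of the face of the sprung jaw (same size), on the -y side of the gap, 28 mm from the press's centre line y = 0 when at rest. It gives way towards -y: 3 N before it starts, then 1 N per mm.
- knob (a joint): Angle of the clamping knob, rad, 0 to 4.0, grows clockwise seen from above and then closes the jaws. It starts between 0 and 0.6; the block is pinched 1.2 to 2.5 rad later (its thickness decides), the set mark comes 1.0 rad after that. It takes 0.19 N m to turn freely and about 0.32 N m at the mark, and stays where it is left.
- knob_grip (a point): On the knob axis (vertical, 124 mm along +y from the press origin), 91 mm above the desk, at the height to grip: a bar grip 49 mm long (along this point's x), 14 mm thick, its top 7 mm above this point; 23 mm under it is the top of a disc of 26 mm radius. The bar lies along the press's x at joint value 0 and turns with the knob.
- needle (a joint): Angle of the gauge needle, rad, 0 at rest (at the first tick, to the left seen from the robot), growing clockwise seen from above by 0.1 rad per mm that the sprung jaw gives way. 1.0 is the middle of the broad black set mark (straight along the press's +x), which is 0.2 rad wide; 1.35 is the thin end tick.
- dial_centre (a point): Centre of the white round dial, 87 mm across, on the gauge box, 58 mm above the desk; the needle (33 mm) turns about it.
- staples: Bystander: small box of staples; origin at the centre of its underside. Leave it alone.
- notes: Bystander: block of sticky notes; origin at the centre of its underside. Leave it alone.
- little_stapler: Bystander: small stapler; origin at the centre of its underside. Leave it alone.
- rubber: Bystander: eraser; origin at the centre of its underside. Leave it alone.
- tape_stand: Bystander: tape dispenser; origin at the centre of its underside. Leave it alone.
- optical_mouse: Bystander: mouse; origin at the centre of its underside. Leave it alone.
- pot: Bystander: correction fluid pot; origin at the centre of its underside. Leave it alone.
Things that resemble listed ones, but are neither listed nor needed, are in the scene too. Leave any purple look-alike of the memo_block alone.

How it is judged (in metres and radians):
On the way:
1. the block stands upright on the bed between the jaws, let go, with the needle still at rest (x of block_centre in the frame of press between -0.004 and 0.004 m and z of block_centre in the frame of press between 0.05 and 0.0575 m and y of block_centre in the frame of press between -0.035 and 0.02 m and angle between block_centre's own z axis and vertical below 0.08 rad and angle between the y axis of memo_block and the y axis of press, either way round below 0.1 rad and contact force between the fingers and memo_block below 0.05 N and value of joint needle below 0.15 rad), for 0.2 s.
At the end, for the whole second after the job is handed in: The block stands upright (within 0.08 rad) on the bed between the rails, held between the jaws, its boards facing them, and the needle rests on the set mark: joint needle 0.87 to 1.13 rad; everything is still and released (x of block_centre in the frame of press between -0.004 and 0.004 m and z of block_centre in the frame of press between 0.05 and 0.0575 m and y of block_centre in the frame of press between -0.035 and 0.02 m and angle between block_centre's own z axis and vertical below 0.08 rad and angle between the y axis of memo_block and the y axis of press, either way round below 0.1 rad and value of joint needle between 0.87 and 1.13 rad and velocity of joint needle between -0.05 and 0.05 rad/s and linear speed of memo_block below 0.01 m/s); the robot touches nothing.
It fails at once if the needle swings out to the end tick (1.35 rad): the block is crushed (value of joint needle above 1.35 rad).
It fails at once if the block is set down hard: it meets the press with more than 40 N before it is clamped (needle below 0.3 rad) (contact force between memo_block and press above 40 N and value of joint needle below 0.3 rad).
It fails at once if a bystander (staples, sticky notes, small stapler, eraser, tape dispenser, mouse or pot) is shifted by more than 30 mm (distance of any of staples, notes, little_stapler, rubber, tape_stand, optical_mouse, pot from where it was at the start of the episode above 0.03 m).
It also fails if it takes over 72 s, if anything falls off the work surface, if the arm or the gripper's body presses on something with over 40 N, if the wrist force passes 120 N, or if a joint passes its speed limit or range.

## Robot

A 6-joint arm with a two-finger parallel gripper is mounted at the origin on a cart in front of the work surface, level with it; the furniture and walls round the work are solid. World frame = base frame: x ahead of the robot, y to its left, z up, the work surface at z = 0. Lengths are in mm, angles in rad, forces in N, time in s.
With the tool pointing down it reaches from about 275 to 825 mm from the base axis. Payload 4.9 kg.
Tool frame: the origin (TCP) lies at the very end of the fingers, on their centre line; the grasp point (between the pads) lies 19 mm behind it; z points along the fingers, y is the line along which they close (so a half turn about z gives the same grasp; the last joint's range is limited). The gripper opens to 85 mm and grips with 20 to 120 N. Pads are 22 mm wide; open, the fingers measure 114 mm over their backs; the gripper's body (76 mm by 85 mm) begins 54 mm behind the grasp point. The pads swing forward as they close: fully open they stand 13 mm farther back than shut.
Start: joints at [0.967, 0.326, -0.193, 1.052, 0, 1.437], TCP at [248.987, 490.432, 231.281] pointing down, gripper open.
Joint ranges: [-2.65, 2.65], [-0.97, 1.79], [-1.3, 1.35], [-1.93, 2.1], [-1.47, 1.37], [-3.14, 3.14]. Speed limits (rad/s): [2.57, 2.57, 3.14, 3.14, 3.14, 3.14].

## Interface

Orientations are given as a unit quaternion [x, y, z, w].
In Python, from station import ctrl, optics, finder gives the robot as it stands.
- The arm moves only by the tool carry_out, never from a script. Its argument "series" is a list that holds one entry, the list of rows, each a list of 4 numbers: the shift along the tool's x, y, z in cm, then the turn about the tool's z in degrees. In form: [[[tx, ty, tz, turn], ...]]. A call has 1 to 5 rows; each row is the pose to reach, as a shift and turn from the pose commanded when the call began, along the tool's axes at that moment; what a row does not reach only later rows make up. A row lasts 1/8 s, in which the tool goes at most 62.5 mm and 10.7 degrees, less where a joint would pass 70% of its speed; a pose out of reach is approached as far as the arm can. A call with a gripper value outside its range is refused whole. "jaw" is the finger opening in cm, from 0 to 8.54, set as the call begins (left out, the last holds). The fingers move at their own pace and stop on an object; "grip_force" is the grip in N (left out, the last holds). Time passes only in rows, so rows that repeat a pose let the fingers close. It gives the time, the measured TCP pose, the force, the opening and the grip force at its end, in the units of the state.
- ctrl.get_obs(): the state, without advancing time (a new reading comes with each control period).
- optics.snapshot(name): name is "scene" or "top"; returns a dict with "img" (400x640x3 uint8, red, green, blue), "fx", "fy", "cx", "cy" (pixels), "distortion" ([k1, k2, p1, p2, k3] as OpenCV has them; the pictures are not rectified), "world_to_cam" (4x4, takes a point from world to camera coordinates). Camera axes: x right, y up, looking along -z (the intrinsics and any distortion apply to the point x, -y, -z); pixel columns grow to the right and rows downward; lengths in mm; the calibration is good to about 2 mm. A picture is of the moment at which its call begins. There is no depth.
- ctrl.job_done(): hands the job in; it is judged then, once.
Trained networks look in a picture, given as the dict that the camera call returned (one of the last four; its "shot" number tells which), for a name from the list of things; names that differ only in an ending like _2 or _b are one class to them, and where a whole thing is asked for, a point or a joint stands for the part that bears it (a point fixed in the world has none). Each returns a list of dicts, best first, with "conf" (0 to 1); they miss things now and then, are a little off and sometimes report something else, mostly with a low value. They report only what shows in the picture. A call takes as long as a camera call. They do not tell look-alikes from the thing itself.
- finder.find_in(picture, label): "xy" ([column, row] in pixels, amid what is visible of it).
- finder.silhouettes(picture, label): "pixels" (400x640 bool, what is visible of it) and "xy" ([column, row] in pixels, amid what is visible of it).
- finder.pinpoint(picture, label): "xy" ([column, row] in pixels: a listed point, or the origin of a listed thing).
The state is a dict: "clock": time; "joint_pos": joint angles; "dq": joint speeds; "joint_efforts": joint torques, N m; "position": TCP position; "tcp_rot": TCP orientation; "ft_force": force on the tool from outside, world axes, zero at the start; "torque": the same for the moment, N m; "finger_gap": finger opening in mm; "finger_force": force on a finger pad.
Only numpy, scipy, OpenCV 4.12 (cv2) and the standard library are available. Lean on these libraries where they do the work, as an engineer would, in place of code of your own. Each camera call takes 0.05 s, during which the arm holds its last target. There are 200 camera calls.

## Working session

There is one attempt and no reset: what is moved stays moved. The work goes in short steps, Python scripts to look and compute and a tool call to move; the robot and the scene stay as the last step left them, time stands still between calls to the robot, and variables do not carry over. Pictures are saved under pics/ and viewed, at most 10 in all, crops included, and the job is handed in when it is done.

Besides the shell and the picture viewer there is one more tool, called after "Request:" as name([rows], argument=value, ...), one row to a line, values as JSON. carry_out: Moves the arm, as the interface text tells. Its arguments: {"type":"object","properties":{"series":{"type":"array"},"jaw":{"type":"number"},"grip_force":{"type":"number"}},"required":["series"]}

```bash
mkdir -p pics
cat > h.py <<'E'
import numpy as np, cv2
from station import ctrl, optics, finder
def K(s): return np.array([[s['fx'],0,s['cx']],[0,s['fy'],s['cy']],[0,0,1.]])
def ray(s,xy):
    p=cv2.undistortPoints(np.array([[xy]],float),K(s),np.array(s['distortion'],float))[0,0]
    W=np.array(s['world_to_cam']);R=W[:3,:3];o=-R.T@W[:3,3]
    d=R.T@np.array([p[0],-p[1],-1.]);return o,d/np.linalg.norm(d)
def atz(s,xy,z):
    o,d=ray(s,xy);return o+d*(z-o[2])/d[2]
def tri(obs):
    A=0;b=0
    for s,xy in obs:
        o,d=ray(s,xy);P=np.eye(3)-np.outer(d,d);A=A+P;b=b+P@o
    x=np.linalg.solve(A,b)
    return x,[round(float(np.linalg.norm((np.eye(3)-np.outer(ray(s,q)[1],ray(s,q)[1]))@(x-ray(s,q)[0]))),1) for s,q in obs]
def proj(s,X):
    W=np.array(s['world_to_cam']);c=W[:3,:3]@np.array(X,float)+W[:3,3]
    return cv2.projectPoints(np.array([[c[0],-c[1],-c[2]]]),np.zeros(3),np.zeros(3),K(s),np.array(s['distortion'],float))[0][0,0]
def save(s,n,crop=None,k=1):
    im=s['img'][:,:,::-1]
    if crop: im=im[crop[1]:crop[3],crop[0]:crop[2]]
    cv2.imwrite('pics/'+n+'.png',cv2.resize(im,None,fx=k,fy=k,interpolation=cv2.INTER_CUBIC))
E
python3 - <<'E'
from h import *
np.set_printoptions(precision=1,suppress=True)
S={n:optics.snapshot(n) for n in('scene','top')}
cv2.imwrite('pics/a.png',S['scene']['img'][:,:,::-1]);cv2.imwrite('pics/b.png',S['top']['img'][:,:,::-1])
for n,s in S.items():
    W=np.array(s['world_to_cam']);print(n,-W[:3,:3].T@W[:3,3],s['fx'])
for l in['press','bed','block_centre','memo_block','ram_face','anvil_face','knob_grip','dial_centre','staples','notes','little_stapler','rubber','tape_stand','optical_mouse','pot']:
    for n,s in S.items():
        print(l,n,[(np.round(r['xy'],1).tolist(),round(r['conf'],2)) for r in finder.pinpoint(s,l)[:3]])
print(ctrl.get_obs())
E
```

```text
scene [-302.3 -453.9  915.2] 393.5839679652645
top [ 230.8  -21.2 1690.6] 428.7491631703901
press scene [([266.0, 215.6], 0.79)]
press top [([287.4, 213.3], 0.8), ([291.5, 206.3], 0.6)]
bed scene [([267.7, 213.4], 0.61)]
bed top [([285.9, 209.6], 0.85), ([318.7, 214.6], 0.34)]
block_centre scene [([409.8, 259.0], 0.84), ([383.9, 273.1], 0.78), ([377.3, 240.9], 0.74)]
block_centre top [([385.7, 207.5], 0.68), ([417.2, 220.7], 0.64), ([403.0, 238.0], 0.56)]
memo_block scene [([377.8, 251.0], 0.77), ([406.8, 268.4], 0.75), ([385.2, 284.4], 0.69)]
memo_block top [([410.8, 219.7], 0.69), ([386.5, 209.7], 0.53), ([403.6, 241.5], 0.49)]
ram_face scene [([253.5, 205.5], 0.63)]
ram_face top [([278.0, 208.2], 0.5)]
anvil_face scene [([235.5, 182.0], 0.37)]
anvil_face top [([289.5, 207.0], 0.49)]
knob_grip scene []
knob_grip top [([386.4, 207.9], 0.28)]
dial_centre scene []
dial_centre top [([319.0, 215.4], 0.87), ([288.3, 210.5], 0.35)]
staples scene [([318.8, 275.2], 0.79)]
staples top [([355.5, 252.4], 0.72)]
notes scene [([328.1, 194.0], 0.64)]
notes top [([325.0, 164.8], 0.52)]
little_stap
[... 205 characters left out ...]
81.3], 0.61), ([379.2, 250.4], 0.56)]
tape_stand top [([302.1, 151.1], 0.89), ([355.7, 253.8], 0.16)]
optical_mouse scene [([436.1, 283.0], 0.84)]
optical_mouse top [([231.9, 188.8], 0.36), ([387.4, 209.3], 0.27)]
pot scene [([225.4, 182.8], 0.77), ([331.3, 194.3], 0.42)]
pot top [([230.9, 185.1], 0.55)]
{'clock': 1.6, 'joint_pos': array([ 1. ,  0.3, -0.2,  1.1, -0. ,  1.4]), 'dq': array([ 0.,  0., -0.,  0., -0.,  0.]), 'joint_efforts': array([ -0. , -44.3,  26.3,   0. ,  -0. ,   0. ]), 'position': array([249. , 490.4, 231.3]), 'tcp_rot': array([0.2, 1. , 0. , 0. ]), 'ft_force': array([-0.3, -0. , -1. ]), 'torque': array([-0.,  0., -0.]), 'finger_force': 0.0, 'finger_gap': 85.27140772946306}
```

View pics/a.png

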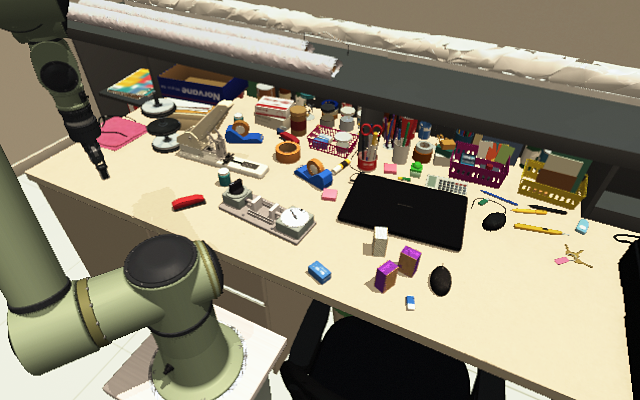

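View pics/b.png

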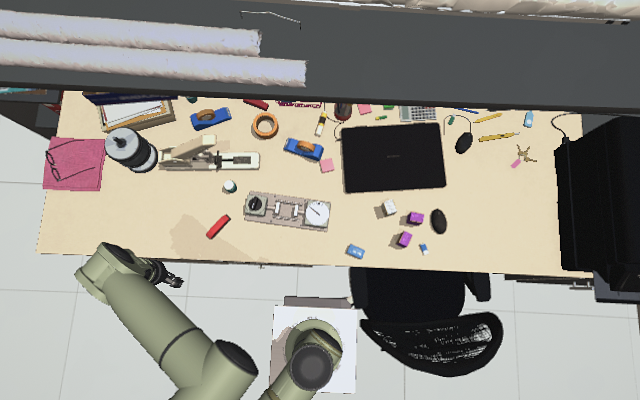

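The white block stands at scene (380,240) and top (389,207). The possible mix-ups are the purple look-alikes at scene (410,259) and (386,274), top (415,218) and (404,240). I choose the white one with brown boards. The press is at top (287,210), with the knob at (255,204) and the dial at (318,213). Next is a close crop check.

Run:
```python
from h import *
np.set_printoptions(precision=1,suppress=True)
S={n:optics.snapshot(n) for n in('scene','top')}
r=lambda n,c,k:cv2.resize(S[n]['img'][c[1]:c[3],c[0]:c[2],::-1],None,fx=k,fy=k,interpolation=cv2.INTER_CUBIC)
a=r('top',(240,185,340,235),8)[:, :800]
b=np.hstack([r('top',(370,190,410,226),5),r('scene',(215,172,320,244),5)[:, :525]][:1]+[r('scene',(362,222,402,258),5)])
b=cv2.copyMakeBorder(b,0,0,0,800-b.shape[1],cv2.BORDER_CONSTANT)
cv2.imwrite('pics/c.png',np.vstack([a,b]))
cv2.imwrite('pics/d.png',r('scene',(213,172,321,246),7.4))
for l in['memo_block','press']:
  for n,s in S.items():
    for q in finder.silhouettes(s,l):
        m=q['pixels'];ys,xs=np.nonzero(m);print(l,n,round(q['conf'],2),m.sum(),xs.min(),xs.max(),ys.min(),ys.max(),q['xy'])
s=S['scene'];t=S['top']
for nm,p,q in [('block',(0,0),0)]: pass
```

```text
memo_block scene 0.97 496 398 421 246 276 [408.4, 262.4]
memo_block scene 0.68 458 372 388 227 257 [379.2, 243.6]
memo_block scene 0.59 520 375 397 262 292 [387.5, 275.0]
memo_block top 0.75 169 396 411 232 247 [405.0, 240.2]
memo_block top 0.52 206 380 395 200 217 [387.6, 211.9]
memo_block top 0.52 191 406 423 213 225 [412.5, 220.6]
press scene 0.88 2810 220 315 180 244 [268.0, 212.4]
press top 0.83 2471 246 329 191 230 [284.2, 210.7]
```

View pics/c.png

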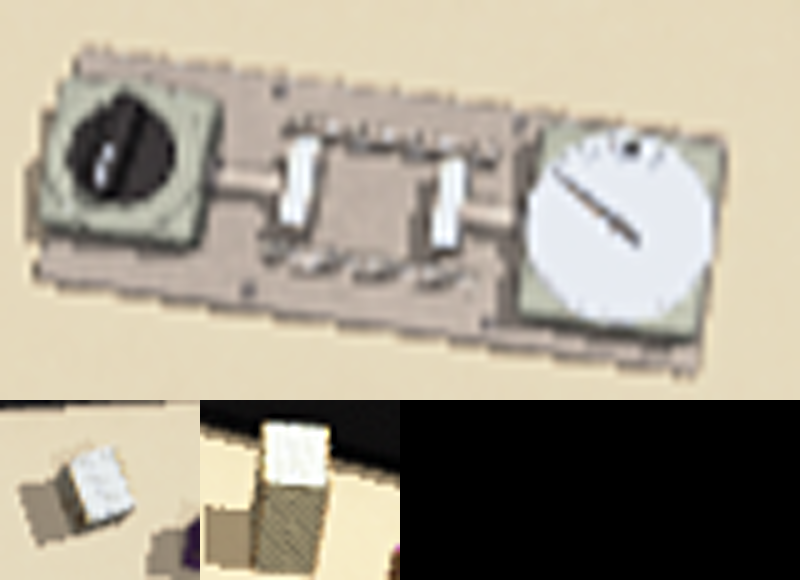

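View pics/d.png

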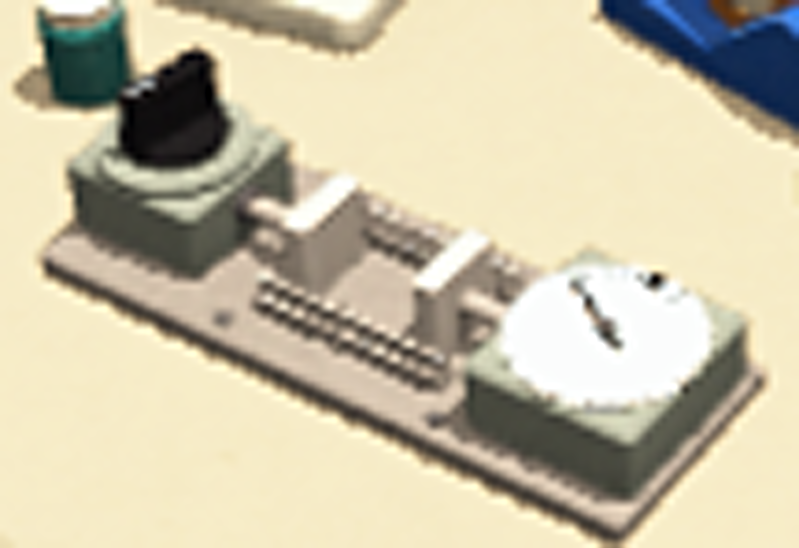

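The crops show the white block with brown board edges left and right, so its slips face sides are along TR–BR in top view. The needle is at rest, and the knob bar is near the press x axis. Next I fit the press and block poses to the corner pixels from both views.

```bash
cat > fit.py <<'E'
from h import *
from scipy.optimize import least_squares
def T(x,y,yaw,p):
    c,s=np.cos(yaw),np.sin(yaw);return np.array([x+c*p[0]-s*p[1],y+s*p[0]+c*p[1],p[2]])
ct=lambda u,v:((u+.5)/8-.5+240,(v+.5)/8-.5+185)
cs=lambda u,v:((u+.5)/7.4-.5+213,(v+.5)/7.4-.5+172)
bt=lambda u,v:((u+.5)/5-.5+370,(v-400+.5)/5-.5+190)
bs=lambda u,v:((u-200+.5)/5-.5+362,(v-400+.5)/5-.5+222)
S={n:optics.snapshot(n) for n in('scene','top')}
P=[('top',ct(690,375),(-60,-165,14)),('top',ct(35,280),(-60,165,14)),('top',ct(82,45),(60,165,14)),('top',ct(722,135),(60,-165,14)),('top',ct(619,225),(0,None,58)),
('scene',cs(45,260),(-60,165,14)),('scene',cs(622,535),(-60,-165,14)),('scene',cs(764,378),(60,-165,14)),('scene',cs(607,335),(0,None,58))]
def res(v):
    return np.concatenate([proj(S[n],T(*v[:3],(p[0],v[3] if p[1] is None else p[1],p[2])))-q for n,q,p in P])
r=least_squares(res,[400,100,-.14,-110],loss='soft_l1')
v=r.x;print('press',v.round(3),'res',res(v).round(1).reshape(-1,2).tolist())
# block: x,y,yaw,thickness toward +-y, height h
def resb(v):
    B=[('top',bt(72,462),(25,1,1)),('top',bt(113,444),(25,-1,1)),('top',bt(133,500),(-25,-1,1)),('top',bt(87,523),(-25,1,1)),
    ('scene',bs(262,423),(25,1,1)),('scene',bs(330,426),(25,-1,1)),('scene',bs(328,487),(-25,-1,1)),('scene',bs(260,484),(-25,1,1)),('scene',bs(254,569),(-25,1,0)),('scene',bs(315,574),(-25,-1,0))]
    return np.concatenate([proj(S[n],T(*v[:3],(p[0],p[1]*v[3]/2,v[4]*p[2])))-q for n,q,p in B])
r=least_squares(resb,[400,-150,.34,40,80],loss='soft_l1');b=r.x
print('block',b.round(3),'res',resb(b).round(1).reshape(-1,2).tolist())
for l in['staples','notes','little_stapler','rubber','tape_stand','optical_mouse','pot']:
    o=[(S[n],finder.pinpoint(S[n],l)[:1]) for n in S];print(l,[atz(s,q[0]['xy'],0)[:2].round().tolist() for s,q in o if q])
print('disc/knob top',[T(*v[:3],(0,124,91)).round(1)])
E
python3 fit.py
```

```text
press [ 513.002  127.949    6.184 -118.368] res [[1.3, -0.1], [0.3, -0.1], [-0.2, -0.1], [1.5, 0.2], [0.5, 0.2], [-1.9, -0.6], [-0.7, -0.3], [0.4, -1.3], [-0.5, 0.0]]
block [ 538.711 -265.939  327.091   38.856   78.397] res [[-1.0, -1.0], [0.3, -0.5], [0.9, 0.5], [0.5, -0.9], [-0.1, 0.2], [-0.9, 0.5], [0.3, 0.1], [0.7, -0.3], [-0.9, 0.4], [-0.4, 0.4]]
staples [[372.0, -138.0], [375.0, -143.0]]
notes [[722.0, -5.0], [699.0, -16.0]]
little_stapler [[444.0, 406.0], [436.0, 408.0]]
rubber [[395.0, -411.0], [394.0, -412.0]]
tape_stand [[774.0, 89.0], [761.0, 94.0]]
optical_mouse [[496.0, -464.0], [523.0, 171.0]]
pot [[613.0, 365.0], [599.0, 367.0]]
disc/knob top [array([525.3, 251.3,  91. ])]
```

```bash
cat > go.py <<'E'
import sys
from h import *
from scipy.spatial.transform import Rotation as Ro
np.set_printoptions(precision=3,suppress=True)
def go(x,y,z,a):
    "a: desired world angle of tool y axis (mod pi)"
    o=ctrl.get_obs();R=Ro.from_quat(o['tcp_rot']).as_matrix();d=R.T@(np.array([x,y,z])-o['position'])
    cur=np.arctan2(R[1,1],R[0,1]);t=-(a-cur);t=(t+np.pi/2)%np.pi-np.pi/2
    print('clock',round(o['clock'],2),'pos',o['position'].round(1),'tilt z',R[:,2],'yang',round(cur,3),'shift cm',(d/10).round(2),'turn deg',round(np.degrees(t),1),'j6',round(o['joint_pos'][5],2),'F',o['ft_force'].round(1),'gap',round(o['finger_gap'],1))
if __name__=='__main__': go(*map(float,sys.argv[1:5]))
E
python3 go.py 538.7 -266 160 0.365
```

```text
clock 2.7 pos [249.  490.4 231.3] tilt z [ 0.  0. -1.] yang 1.101 shift cm [-60.08 -54.33   7.13] turn deg 42.2 j6 1.44 F [ 0.3 -1.2  0.6] gap 85.4
```

Request:
carry_out([
  [[-4.4,-4,0,0],[-8.8,-8,0,0],[-13.2,-12,0,0],[-17.6,-16,0,0],[-22,-20,0,0]],
], jaw=8.54)

```text
clock: 3.32
position: [355.2, 210.9, 231.6]
tcp_rot: [0.233, 0.973, 0.0, 0.001]
ft_force: [1.2, -0.2, -0.3]
finger_gap: 85.5
finger_force: 0.0
```

Request:
carry_out([
  [[-4.4,-4,0,0],[-8.8,-8,0,0],[-13.2,-12,0,0],[-17.6,-16,0,0],[-22,-20,0,0]],
])

```text
clock: 3.95
position: [460.8, -67.5, 231.6]
tcp_rot: [0.233, 0.972, 0.0, 0.0]
ft_force: [0.8, 0.0, 0.0]
finger_gap: 85.5
finger_force: 0.0
```

Request:
carry_out([
  [[-4,-3.5,1,10],[-8,-7,2,20],[-12,-10.7,4,30],[-16.1,-14.3,6,40],[-16.1,-14.3,7,42.2]],
])

```text
clock: 4.58
position: [539.6, -269.5, 159.4]
tcp_rot: [0.57, 0.822, -0.0, 0.0]
ft_force: [-0.9, 1.1, 0.2]
finger_gap: 85.4
finger_force: 0.0
```

```bash
python3 go.py 538.7 -266 45 0.365
python3 - <<'E'
from h import *
S={n:optics.snapshot(n) for n in('scene','top')}
r=lambda n,c,k:cv2.resize(S[n]['img'][c[1]:c[3],c[0]:c[2],::-1],None,fx=k,fy=k,interpolation=cv2.INTER_CUBIC)
cv2.imwrite('pics/e.png',np.hstack([r('top',(360,180,425,250),6),r('scene',(350,190,415,260),6)]))
E
```

```text
clock 4.58 pos [ 539.6 -269.5  159.4] tilt z [-0. -0. -1.] yang 0.358 shift cm [ 0.37  0.04 11.44] turn deg -0.4 j6 0.63 F [-0.9  1.1  0.2] gap 85.4
```

View pics/e.png

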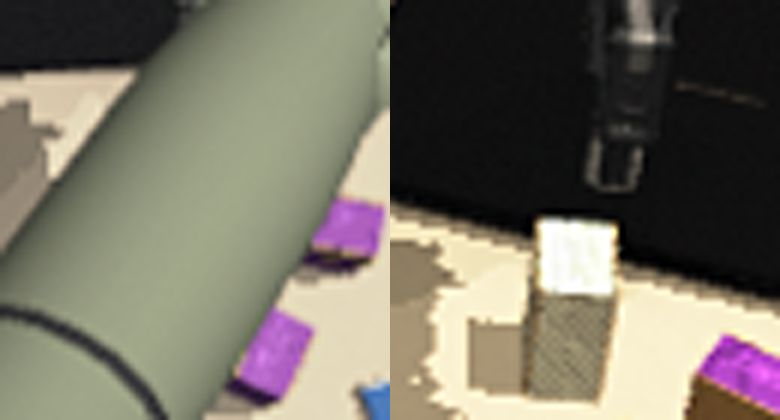

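The top view is blocked by the arm. In the scene view, the near fingertip is at about (387,221) and the block's top centre at (381,233). I check that against the projections.

Run:
```python
from h import *
np.set_printoptions(precision=1,suppress=True)
s=optics.snapshot('scene');u=np.array([np.cos(.358),np.sin(.358),0]);p=np.array([539.6,-269.5,159.4])
w=np.array([-u[1],u[0],0])
for k in(49,):
  for z in (0,13,):
    for q in(-11,0,11): print(k,z,q,proj(s,p-k*u+w*q+[0,0,z]))
print('tcp',proj(s,p),'block top',proj(s,[538.7,-266,80]))
for r in finder.silhouettes(s,'memo_block')[:3]: print(r['xy'],r['conf'])
```

```text
49 0 -11 [389.8 224.9]
49 0 0 [385.8 224.6]
49 0 11 [381.8 224.3]
49 13 -11 [390.4 221.5]
49 13 0 [386.4 221.2]
49 13 11 [382.4 220.9]
tcp [385.2 212.8] block top [380.7 232.3]
[389.2, 274.4] 0.89
[409.9, 259.8] 0.82
[381.2, 242.4] 0.77
```

Request:
carry_out([
  [[0.4,0,3,-0.4],[0.4,0,6,-0.4],[0.4,0,9,-0.4],[0.4,0,11.4,-0.4],[0.4,0,11.4,-0.4]],
])

```text
clock: 5.4
position: [536.7, -260.7, 46.6]
tcp_rot: [0.564, 0.826, -0.0, -0.001]
ft_force: [-0.7, 0.7, 0.6]
finger_gap: 85.6
finger_force: 0.0
```

Request:
carry_out([
  [[0,0,0,0],[0,0,0,0],[0,0,0,0],[0,0,0,0],[0,0,0,0]],
], jaw=4.0, grip_force=30)

```text
clock: 6.02
position: [538.4, -262.8, 49.0]
tcp_rot: [0.564, 0.825, -0.0, 0.001]
ft_force: [-3.0, -0.6, 7.2]
finger_gap: 49.9
finger_force: 34.2
```

Request:
carry_out([
  [[0,0,0,0],[0,0,0,0],[0,0,0,0],[0,0,0,0]],
])

```text
clock: 6.52
position: [538.3, -262.8, 49.0]
tcp_rot: [0.564, 0.825, -0.0, 0.001]
ft_force: [-1.5, 0.8, 7.7]
finger_gap: 49.3
finger_force: 34.2
```

Request:
carry_out([
  [[0,0,-2,0],[0,0,-5,0],[0,0,-9,0],[0,0,-13,0],[0,0,-13,0]],
])

```text
clock: 7.15
position: [539.8, -263.4, 181.2]
tcp_rot: [0.564, 0.826, 0.0, 0.004]
ft_force: [0.9, -0.9, -2.1]
finger_gap: 50.0
finger_force: 33.9
```

```bash
python3 go.py 513 128 175 -0.099
```

```text
clock 7.15 pos [ 539.8 -263.4  181.2] tilt z [ 0.006 -0.004 -1.   ] yang 0.372 shift cm [37.44 11.71  0.45] turn deg 27.0 j6 0.62 F [ 0.9 -0.9 -2.1] gap 50.0
```

Request:
carry_out([
  [[3,1,0,0],[7,2.2,0,0],[11,3.4,0,0],[15,4.7,0,0],[19,5.9,0,0]],
])

```text
clock: 7.78
position: [522.6, -62.0, 176.0]
tcp_rot: [0.564, 0.825, -0.0, -0.001]
ft_force: [-0.2, -0.7, -2.8]
finger_gap: 50.1
finger_force: 33.9
```

Request:
carry_out([
  [[4.5,1.4,0,6],[9,2.8,0,12],[13,4.1,0,18],[16.5,5.2,0,24],[18.4,5.8,0,27]],
])

```text
clock: 8.4
position: [509.6, 130.7, 176.0]
tcp_rot: [0.741, 0.671, -0.001, -0.001]
ft_force: [-0.0, 0.2, -2.0]
finger_gap: 49.6
finger_force: 33.9
```

Request:
carry_out([
  [[0,0,0,0],[0,0,0,0]],
])

```text
clock: 8.65
position: [510.4, 128.4, 176.5]
tcp_rot: [0.741, 0.671, -0.001, -0.0]
ft_force: [-0.6, -0.5, -1.6]
finger_gap: 49.9
finger_force: 33.9
```

```bash
python3 go.py 513 128 130 -0.099
python3 - <<'E'
from h import *
S={n:optics.snapshot(n) for n in('scene','top')}
r=lambda n,c,k:cv2.resize(S[n]['img'][c[1]:c[3],c[0]:c[2],::-1],None,fx=k,fy=k,interpolation=cv2.INTER_CUBIC)
cv2.imwrite('pics/f.png',np.hstack([r('top',(245,180,335,240),4),r('scene',(215,150,320,250),4)[:240]]) if 0 else np.vstack([cv2.copyMakeBorder(r('top',(245,185,335,235),4),0,0,0,60,cv2.BORDER_CONSTANT),r('scene',(215,150,320,245),4)]))
E
```

```text
clock 8.65 pos [510.4 128.4 176.5] tilt z [-0.001 -0.    -1.   ] yang -0.099 shift cm [-0.01  0.27  4.65] turn deg -0.0 j6 1.78 F [-0.6 -0.5 -1.6] gap 49.9
```

View pics/f.png

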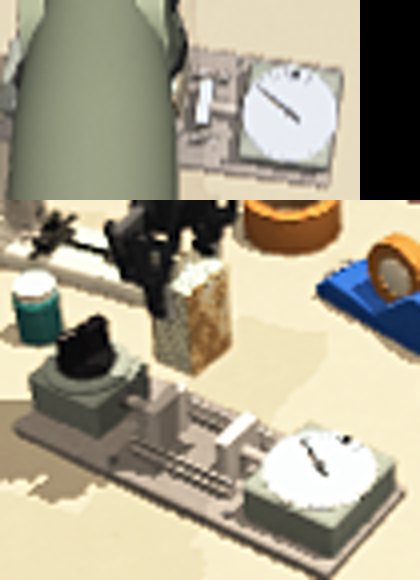

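The block hangs above the gap with its boards facing the jaws (scene block at about (263,186)). I lower it to just above the jaws and compare there in the scene view.

Request:
carry_out([
  [[0,0.1,1.5,0],[0,0.2,3,0],[0,0.2,4.5,0],[0,0.2,5.4,0],[0,0.2,5.4,0]],
])

```text
clock: 9.38
position: [512.1, 128.6, 122.2]
tcp_rot: [0.742, 0.671, -0.001, -0.001]
ft_force: [-0.1, -0.2, -1.9]
finger_gap: 49.8
finger_force: 33.8
```

```bash
python3 go.py 513 128 62 -0.099
python3 - <<'E'
from h import *
s=optics.snapshot('scene')
cv2.imwrite('pics/g.png',cv2.resize(s['img'][165:225,230:300,::-1],None,fx=10,fy=10,interpolation=cv2.INTER_CUBIC))
E
```

```text
clock 9.38 pos [512.1 128.6 122.2] tilt z [-0.002 -0.    -1.   ] yang -0.1 shift cm [-0.05  0.1   6.02] turn deg -0.0 j6 1.78 F [-0.1 -0.2 -1.9] gap 49.8
```

View pics/g.png

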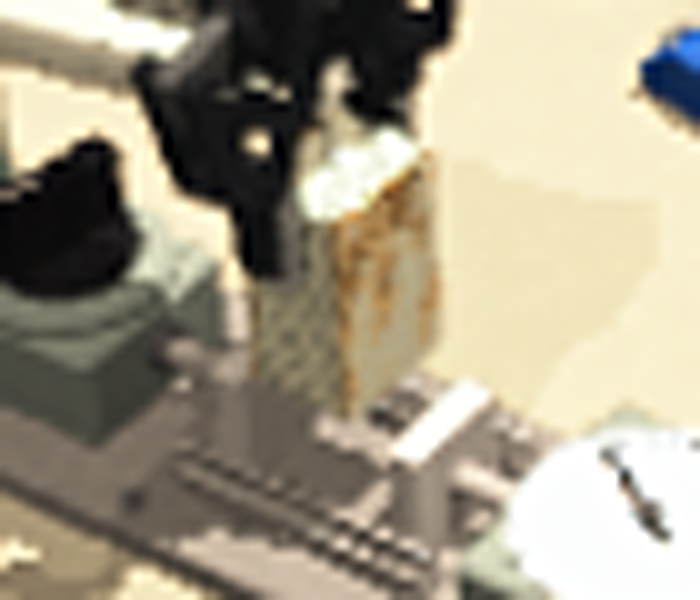

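The block hangs just above the jaws: the near board's corners are at crop (338,225), (435,150), (345,410) and (440,345). The anvil jaw's top is at (390–490, 383–462). I fit both from this one view so the calibration bias cancels.

```bash
cat > fit2.py <<'E'
from h import *
from scipy.optimize import least_squares
np.set_printoptions(precision=2,suppress=True)
def T(x,y,yaw,p):
    c,s=np.cos(yaw),np.sin(yaw);return np.array([x+c*p[0]-s*p[1],y+s*p[0]+c*p[1],p[2]])
cs=lambda u,v:((u+.5)/7.4-.5+213,(v+.5)/7.4-.5+172)
g=lambda u,v:((u+.5)/10-.5+230,(v+.5)/10-.5+165)
S=optics.snapshot('scene')
P=[(cs(45,260),(-60,165,14)),(cs(622,538),(-60,-165,14)),(cs(764,378),(60,-165,14)),(cs(607,335),(0,-118,58)),
 (g(390,448),(-22,-28,61)),(g(462,383),(22,-28,61))]
f=lambda v:np.concatenate([proj(S,T(*v[:3],p))-q for q,p in P])
for yaw in (None,-.1,-.12,-.14):
    if yaw is None: r=least_squares(f,[513,128,-.1],x_scale=[10,10,.1]).x
    else: r=np.r_[least_squares(lambda v:f([*v,yaw]),[513,128]).x,yaw]
    print('press scene-only',r,f(r).reshape(-1,2).tolist() if yaw is None else np.abs(f(r)).mean())
B=[(g(338,225),(-25,-19.5,153)),(g(435,150),(25,-19.5,153)),(g(345,412),(-25,-19.5,73)),(g(440,345),(25,-19.5,73)),(g(255,380),(-25,19.5,73))]
fb=lambda v:np.concatenate([proj(S,T(v[0],v[1],-.1,np.array(p)+[0,0,v[2]]))-q for q,p in B])
r=least_squares(fb,[512,128,0.]).x;print('block scene-only x,y,dz',r,fb(r).reshape(-1,2).round(1).tolist())
t=optics.snapshot('top')
E
python3 fit2.py
python3 - <<'E'
import sys;sys.path.insert(0,'.')
E
```

```text
press scene-only [513.44 124.76  -0.11] [[-0.7940014839481933, -0.7474274699886791], [-0.29828572332195336, -0.11570228262397109], [1.1383310562259226, -0.6079701891712261], [0.05971775652318456, 0.4712947557874543], [-0.5414916181632066, 0.787115465432322], [0.4380567876331156, -0.09213694494999913]]
press scene-only [512.81 124.89  -0.1 ] 0.512201756198543
press scene-only [513.94 124.65  -0.12] 0.5188593719444962
press scene-only [515.08 124.38  -0.14] 0.6634177048109512
block scene-only x,y,dz [526.92 136.12 -13.32] [[-0.5, 0.4], [-0.7, -0.2], [0.7, 0.8], [0.3, -0.8], [0.3, -0.2]]
```

```bash
cat >> fit2.py <<'E'
for dz in(0,-3):
    r=least_squares(lambda v:fb([*v,dz]),[512,128]).x;print(dz,'block',r,np.abs(fb([*r,dz])).mean())
for q,p in [((390,448),(-22,-28,61)),((462,383),(22,-28,61)),]: print(atz(S,g(*q),61))
E
python3 fit2.py|tail -4
```

```text
0 block [513.6  126.76] 0.4849132784923853
-3 block [516.6  128.87] 0.48419053015433916
[492.56  99.82  61.  ]
[531.14  95.55  61.  ]
```

Request:
carry_out([
  [[0,0,0.8,0.6],[0,0,1.6,0.6],[0,0,2.4,0.6],[0,0,3.2,0.6],[0,0,3.4,0.6]],
])

```text
clock: 10.25
position: [512.3, 128.6, 88.4]
tcp_rot: [0.745, 0.667, -0.001, -0.0]
ft_force: [-0.8, 0.5, -2.2]
finger_gap: 50.0
finger_force: 33.9
```

Request:
carry_out([
  [[0,0,0.2,0],[0,0,0.4,0],[0,0,0.6,0],[0,0,0.8,0],[0,0,1,0]],
])

```text
clock: 10.88
position: [512.9, 128.7, 79.2]
tcp_rot: [0.745, 0.667, 0.0, 0.0]
ft_force: [0.3, 0.5, -1.0]
finger_gap: 49.8
finger_force: 33.9
```

Request:
carry_out([
  [[0,0,0.2,0],[0,0,0.4,0],[0,0,0.5,0],[0,0,0.6,0],[0,0,0.7,0]],
])

```text
clock: 11.5
position: [514.6, 128.7, 73.1]
tcp_rot: [0.745, 0.667, 0.001, 0.001]
ft_force: [4.4, -0.5, 4.2]
finger_gap: 49.7
finger_force: 34.4
```

Request:
carry_out([
  [[0,0,0.1,0],[0,0,0.2,0],[0,0,0.3,0],[0,0,0.4,0],[0,0,0.5,0]],
])

```text
clock: 12.12
position: [515.2, 129.3, 69.2]
tcp_rot: [0.745, 0.667, 0.002, 0.001]
ft_force: [7.5, 0.7, 2.0]
finger_gap: 49.9
finger_force: 31.1
```

Request:
carry_out([
  [[0,0.1,0,0],[0,0.2,0.1,0],[0,0.3,0.2,0],[0,0.3,0.3,0],[0,0.3,0.4,0]],
])

```text
clock: 12.75
position: [515.6, 128.4, 63.2]
tcp_rot: [0.745, 0.667, -0.0, -0.0]
ft_force: [1.1, 0.8, 7.2]
finger_gap: 49.8
finger_force: 31.9
```

Request:
carry_out([
  [[0,0,0.1,0],[0,0,0.2,0],[0,0,0.2,0]],
])

```text
clock: 13.12
position: [514.7, 128.8, 62.4]
tcp_rot: [0.745, 0.667, -0.0, -0.001]
ft_force: [-2.7, 1.9, 14.8]
finger_gap: 49.6
finger_force: 28.4
```

Seated on the bed with a gentle force. I release now.

Request:
carry_out([
  [[0,0,-0.2,0],[0,0,-0.2,0]],
])

```text
clock: 13.38
position: [514.8, 128.3, 62.8]
tcp_rot: [0.745, 0.667, -0.001, -0.001]
ft_force: [2.3, 0.2, -1.0]
finger_gap: 49.6
finger_force: 32.0
```

Request:
carry_out([
  [[0,0,0,0],[0,0,0,0],[0,0,0,0],[0,0,0,0],[0,0,0,0]],
], jaw=8.0)

```text
clock: 14.0
position: [515.8, 128.3, 63.3]
tcp_rot: [0.745, 0.667, -0.0, -0.0]
ft_force: [-0.5, -0.3, 0.3]
finger_gap: 79.9
finger_force: 0.0
```

Request:
carry_out([
  [[0,0,-2,0],[0,0,-5,0],[0,0,-9,0],[0,0,-13,0],[0,0,-13,0]],
])

```text
clock: 14.62
position: [518.2, 128.6, 196.6]
tcp_rot: [0.745, 0.667, 0.003, 0.002]
ft_force: [0.4, 0.7, 0.3]
finger_gap: 80.1
finger_force: 0.0
```

```bash
python3 - <<'E'
from h import *
s=optics.snapshot('scene')
cv2.imwrite('pics/i.png',cv2.resize(s['img'][165:235,220:310,::-1],None,fx=8,fy=8,interpolation=cv2.INTER_CUBIC))
c,sn=np.cos(-.11),np.sin(-.11);x,y=514.7+sn*2,128.8-c*2
for nm,(px,py) in {'press@block-fit':(514.5,125.5)}.items(): print('knob world',px-sn*124,py+c*124)
E
python3 go.py 528.1 248.7 193 0
```

```text
knob world 528.1125093038097 248.7505561466304
clock 14.68 pos [516.9 128.5 194.6] tilt z [ 0.003  0.    -1.   ] yang -0.11 shift cm [12.07 -0.21  0.17] turn deg -6.3 j6 1.79 F [-0.8 -0.6 -0.8] gap 80.0
```

View pics/i.png

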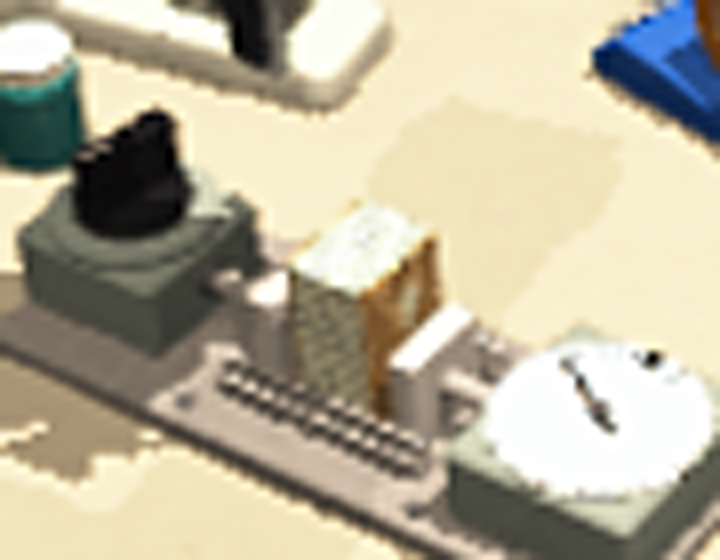

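The block stands upright between the jaws with the needle at rest. Next is the knob: I look closely at its bar angle, with contrast stretched.

Run:
```python
from h import *
s=optics.snapshot('scene')['img'][170:205,220:255];t=cv2.imread('pics/b.png')[190:220,240:270,::-1]
st=lambda a:np.clip(a[:,:,::-1].astype(float)*2.2,0,255).astype(np.uint8)
a=cv2.resize(st(t),(390,390),interpolation=cv2.INTER_CUBIC);b=cv2.resize(st(s),(390,390),interpolation=cv2.INTER_CUBIC)
cv2.imwrite('pics/j.png',np.hstack([a,b]))
```

```text
(no output)
```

View pics/j.png

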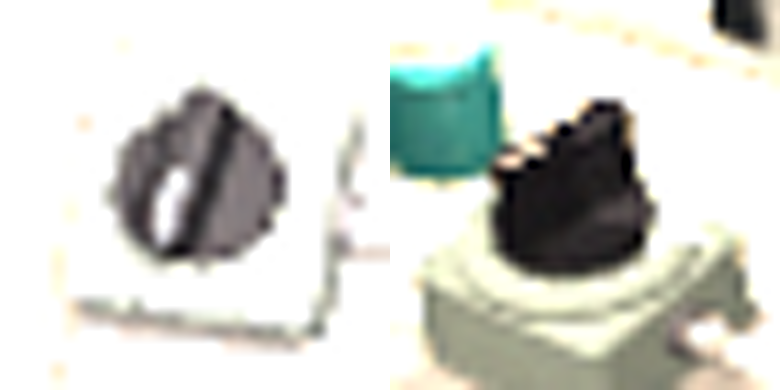

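The bar runs in the top crop from about (205,97) down to (165,245), leaning clockwise. I convert that to world coordinates.

```bash
cat > k.py <<'E'
from h import *
np.set_printoptions(precision=2,suppress=True)
t=optics.snapshot('top');s=optics.snapshot('scene')
jt=lambda u,v:((u+.5)/13-.5+240,(v+.5)/13-.5+190)
js=lambda u,v:((u-390+.5)/11.14-.5+220,(v+.5)/11.14-.5+170)
for q,z in [((222,105),98),((178,248),98),((202,172),68),((195,92),98),((148,235),98),((203,172),68)]: print('top',q,atz(t,jt(*q),z))
for q,z in [((497,172),98),((600,103),98),((628,112),98)]: print('scene',q,atz(s,js(*q),z))
for l in('knob_grip',):
    for n,p in(('top',t),('scene',s)): print(n,[(q['xy'],q['conf'],atz(p,q['xy'],91)) for q in finder.pinpoint(p,l)])
E
python3 k.py
```

```text
top (222, 105) [543.04 242.13  98.  ]
top (178, 248) [500.29 251.67  98.  ]
top (202, 172) [528.47 251.48  68.  ]
top (195, 92) [546.55 250.27  98.  ]
top (148, 235) [503.72 260.64  98.  ]
top (203, 172) [528.48 251.18  68.  ]
scene (497, 172) [503.36 256.91  98.  ]
scene (600, 103) [545.69 249.14  98.  ]
scene (628, 112) [545.81 238.97  98.  ]
top []
scene [([238.1, 183.0], 0.52, array([532.97, 242.54,  91.  ])), ([263.3, 206.7], 0.41, array([467.92, 101.74,  91.  ]))]
```

Request:
carry_out([
  [[3,0,0,-10.5],[6,-0.1,0,-21],[9,-0.2,0,-31.5],[12.1,-0.3,0,-42],[12.1,-0.3,0,-52.5]],
], jaw=5.0)

```text
clock: 15.55
position: [525.6, 250.8, 192.0]
tcp_rot: [0.369, 0.929, -0.0, -0.001]
ft_force: [0.2, -0.6, -0.2]
finger_gap: 50.0
finger_force: 0.0
```

Request:
carry_out([
  [[0,0,0,-10.5],[0,0,0,-21],[0,0,0,-31.5],[0,0,0,-42],[0,0,0,-52.5]],
])

```text
clock: 16.18
position: [525.6, 248.8, 192.1]
tcp_rot: [-0.079, 0.997, -0.0, -0.001]
ft_force: [0.1, -0.5, 0.7]
finger_gap: 49.9
finger_force: 0.0
```

Request:
carry_out([
  [[0,0,0,-10.5],[0,0,0,-21],[0,0,0,-31.5],[0,0,0,-42],[0,0,0,-52.5]],
])

```text
clock: 16.8
position: [525.6, 248.7, 192.0]
tcp_rot: [-0.511, 0.859, 0.0, -0.001]
ft_force: [0.2, -0.7, 0.4]
finger_gap: 50.1
finger_force: 0.0
```

Request:
carry_out([
  [[0,0,0,-10.5],[0,0,0,-21],[0,0,0,-31.5],[0,0,0,-42],[0,0,0,-52.5]],
])

```text
clock: 17.42
position: [525.6, 248.7, 192.1]
tcp_rot: [0.839, -0.544, -0.001, 0.001]
ft_force: [0.8, -0.8, 0.2]
finger_gap: 50.0
finger_force: 0.0
```

Request:
carry_out([
  [[0,0,0,-10.5],[0,0,0,-21],[0,0,0,-31.5],[0,0,0,-42],[0,0,0,-52.5]],
])

```text
clock: 18.05
position: [525.6, 248.7, 192.1]
tcp_rot: [0.993, -0.117, -0.001, 0.0]
ft_force: [-0.8, 0.1, -0.5]
finger_gap: 50.1
finger_force: 0.0
```

```bash
python3 go.py 527 249.5 74 1.35
```

```text
clock 18.05 pos [525.6 248.7 192.1] tilt z [-0.002 -0.001 -1.   ] yang -1.806 shift cm [ 0.14 -0.12 11.8 ] turn deg -0.8 j6 -2.59 F [-0.8  0.1 -0.5] gap 50.1
```

Request:
carry_out([
  [[0.1,0,3,-0.8],[0.1,-0.1,6,-0.8],[0.1,-0.1,9,-0.8],[0.1,-0.1,11,-0.8],[0.1,-0.1,11.8,-0.8]],
])

```text
clock: 18.68
position: [525.8, 249.2, 73.0]
tcp_rot: [0.994, -0.113, -0.002, 0.001]
ft_force: [0.4, 0.7, 0.3]
finger_gap: 50.1
finger_force: 0.0
```

Request:
carry_out([
  [[0,0,0,0],[0,0,0,0],[0,0,0,0],[0,0,0,0],[0,0,0,0]],
], jaw=0.8, grip_force=80)

```text
clock: 19.3
position: [528.1, 250.2, 76.2]
tcp_rot: [0.994, -0.113, 0.001, -0.001]
ft_force: [-0.1, 0.5, 5.7]
finger_gap: 12.1
finger_force: 78.6
```

Request:
carry_out([
  [[0,0,0,0],[0,0,0,0]],
])

```text
clock: 19.55
position: [528.1, 250.2, 76.2]
tcp_rot: [0.994, -0.113, 0.001, -0.001]
ft_force: [-0.7, 1.2, 6.1]
finger_gap: 12.6
finger_force: 78.7
```

```bash
python3 go.py 527 249.5 74 1.35; python3 -c "
from h import *;print(ctrl.get_obs()['torque'])"
```

```text
clock 19.55 pos [528.1 250.2  76.2] tilt z [ 0.002  0.001 -1.   ] yang -1.798 shift cm [-0.09  0.09  0.22] turn deg -0.4 j6 -2.6 F [-0.7  1.2  6.1] gap 12.6
[0.28217499 0.19981759 0.01332825]
```

```bash
cat > needle.py <<'E'
from h import *
# rectify dial plane z=58 from both views; dark-weighted direction for radii 10..30 mm
def needle(n):
    s=optics.snapshot(n);c0={'scene':(294.7,216.9),'top':(317,212.7)}[n];C=atz(s,c0,58)
    # refine centre: white dial centroid in the rectified patch
    G=np.arange(-55,55.1,1.);im=s['img'].astype(np.float32).min(2)
    def patch(C):
        m=np.array([[proj(s,C+[x,y,0]) for y in G] for x in G],np.float32)
        return cv2.remap(im,m[...,0],m[...,1],cv2.INTER_LINEAR)
    X,Y=np.meshgrid(G,G,indexing='ij')
    p=patch(C);w=cv2.morphologyEx((p>195).astype(np.uint8),cv2.MORPH_CLOSE,np.ones((9,9),np.uint8))
    k,l,st,ce=cv2.connectedComponentsWithStats(w);i=l[55,55];dx,dy=ce[i][1]-55,ce[i][0]-55
    x,y=X-dx,Y-dy;r=np.hypot(x,y);a=np.arctan2(y,x) # world angle
    m=(r>10)&(r<29);d=np.clip(210-p,0,None)*m
    b=np.linspace(-np.pi,np.pi,181);sc=[(d*np.cos(a-t).clip(0)**60).sum() for t in b];t0=b[int(np.argmax(sc))]
    e=(a-t0+np.pi)%(2*np.pi)-np.pi;ww=d*(abs(e)<.35);t=t0+(ww*e).sum()/ww.sum()
    return t,max(sc)/(np.median(sc)+1),st[i][4]
if __name__=='__main__':
    o=ctrl.get_obs();print('clock',round(o['clock'],2),'tz',o['torque'][2].round(3),'j6',round(o['joint_pos'][5],3))
    for n in('scene','top'):
        t,c,A=needle(n);print(n,'world angle',round(t,3),'theta(yaw-.11)',round(1.0-.11-t,3),'contrast',round(float(c),1),'area',A)
E
python3 needle.py
```

```text
clock 19.55 tz 0.013 j6 -2.599
scene world angle 1.26 theta(yaw-.11) -0.37 contrast 36.4 area 8646
top world angle 0.927 theta(yaw-.11) -0.037 contrast 4362.5 area 6653
```

Request:
carry_out([
  [[0,0,-0.3,0],[0,0,-0.3,6],[0,0,-0.3,14],[0,0,-0.3,22],[0,0,-0.3,30]],
])

```text
clock: 20.27
position: [527.8, 249.8, 76.4]
tcp_rot: [0.93, -0.369, -0.0, 0.0]
ft_force: [6.0, 2.9, -14.1]
finger_gap: 12.5
finger_force: 80.2
```

```bash
python3 needle.py; python3 go.py 528 250 74 1.35
```

```text
clock 20.27 tz 0.213 j6 -2.071
scene world angle 1.229 theta(yaw-.11) -0.339 contrast 46.1 area 8464
top world angle 0.927 theta(yaw-.11) -0.037 contrast 4375.2 area 6651
clock 20.38 pos [527.7 249.8  76.4] tilt z [-0.  0. -1.] yang -2.324 shift cm [ 0.   -0.04  0.24] turn deg -30.5 j6 -2.07 F [  6.1   3.9 -13.9] gap 12.4
```

Request:
carry_out([
  [[0,0,0.2,10],[0,0,0.2,20],[0,0,0.2,30],[0,0,0.2,40],[0,0,0.2,50]],
])

```text
clock: 21.0
position: [527.2, 249.6, 76.3]
tcp_rot: [-0.686, 0.727, 0.0, -0.0]
ft_force: [-1.0, 1.2, 1.9]
finger_gap: 12.5
finger_force: 82.3
```

```bash
python3 needle.py; python3 go.py 528 250 74 1.35
```

```text
clock 21.0 tz 0.21 j6 -1.197
scene world angle 1.267 theta(yaw-.11) -0.377 contrast 38.5 area 8565
top world angle 0.927 theta(yaw-.11) -0.037 contrast 4380.6 area 6652
clock 21.1 pos [527.2 249.6  76.3] tilt z [-0. -0. -1.] yang 3.089 shift cm [-0.05 -0.08  0.23] turn deg -80.4 j6 -1.2 F [-1.2  0.7  2.7] gap 12.5
```

Request:
carry_out([
  [[0,0,0,8],[0,0,0,16],[0,0,0,24],[0,0,0,32],[0,0,0,32]],
])

```text
clock: 21.72
position: [526.8, 249.8, 76.3]
tcp_rot: [-0.463, 0.886, 0.0, -0.0]
ft_force: [-2.2, 1.2, 3.8]
finger_gap: 12.2
finger_force: 82.8
```

```bash
python3 needle.py
```

```text
clock 21.73 tz -0.208 j6 -0.647
scene world angle 1.26 theta(yaw-.11) -0.37 contrast 36.5 area 8647
top world angle 0.928 theta(yaw-.11) -0.038 contrast 4360.7 area 6653
```

Request:
carry_out([
  [[0,0,0,6],[0,0,0,12],[0,0,0,18],[0,0,0,24],[0,0,0,28]],
])

```text
clock: 22.45
position: [526.6, 250.0, 76.3]
tcp_rot: [-0.234, 0.972, 0.001, -0.001]
ft_force: [-3.5, 1.9, 3.4]
finger_gap: 12.3
finger_force: 82.7
```

```bash
python3 needle.py
```

```text
clock 22.45 tz 0.309 j6 -0.157
scene world angle -2.996 theta(yaw-.11) 3.886 contrast 221.3 area 8566
top world angle 0.513 theta(yaw-.11) 0.377 contrast 4872.1 area 6651
```

Request:
carry_out([
  [[0,0,0,6],[0,0,0,12],[0,0,0,18],[0,0,0,22],[0,0,0,25]],
])

```text
clock: 23.18
position: [526.6, 250.4, 76.3]
tcp_rot: [-0.019, 1.0, 0.001, -0.001]
ft_force: [-4.5, 3.7, 3.0]
finger_gap: 12.4
finger_force: 82.8
```

```bash
python3 needle.py
```

```text
clock 23.18 tz 0.351 j6 0.279
scene world angle 0.025 theta(yaw-.11) 0.865 contrast 2745.8 area 8650
top world angle 0.085 theta(yaw-.11) 0.805 contrast 4600.7 area 6652
```

Request:
carry_out([
  [[0,0,0,3],[0,0,0,6],[0,0,0,8.5],[0,0,0,8.5]],
])

```text
clock: 23.78
position: [526.5, 250.5, 76.3]
tcp_rot: [0.055, 0.998, 0.001, -0.001]
ft_force: [-3.6, 2.8, 4.4]
finger_gap: 12.3
finger_force: 82.9
```

```bash
python3 needle.py
```

```text
clock 23.77 tz 0.131 j6 0.426
scene world angle 0.377 theta(yaw-.11) 0.513 contrast 32.8 area 3848
top world angle -0.046 theta(yaw-.11) 0.936 contrast 4100.8 area 6654
```

Request:
carry_out([
  [[0,0,0,0],[0,0,0,0],[0,0,0,0],[0,0,0,0],[0,0,0,0]],
], jaw=5.0)

```text
clock: 24.5
position: [527.5, 249.6, 76.3]
tcp_rot: [0.057, 0.998, -0.0, 0.0]
ft_force: [-0.2, -0.2, 0.2]
finger_gap: 50.2
finger_force: 0.0
```

Request:
carry_out([
  [[0,0,-2,0],[0,0,-5,0],[0,0,-9,0],[0,0,-13,0],[0,0,-13,0]],
])

```text
clock: 25.12
position: [529.7, 250.4, 210.0]
tcp_rot: [0.057, 0.998, 0.001, 0.003]
ft_force: [0.8, 0.5, -1.1]
finger_gap: 49.9
finger_force: 0.0
```

Request:
carry_out([
  [[0,0,0,0],[0,0,0,0],[0,0,0,0]],
])

```text
clock: 25.5
position: [526.8, 249.5, 205.1]
tcp_rot: [0.057, 0.998, -0.0, -0.001]
ft_force: [0.5, 0.1, -0.6]
finger_gap: 50.5
finger_force: 0.0
```

```bash
python3 needle.py
python3 - <<'E'
from h import *
S={n:optics.snapshot(n) for n in('scene','top')}
r=lambda n,c,k:cv2.resize(S[n]['img'][c[1]:c[3],c[0]:c[2],::-1],None,fx=k,fy=k,interpolation=cv2.INTER_CUBIC)
cv2.imwrite('pics/z.png',np.hstack([r('scene',(220,165,320,245),5),r('top',(295,185,335,241),7.1429)[:400]]))
E
```

```text
clock 25.5 tz -0.005 j6 0.429
scene world angle 0.402 theta(yaw-.11) 0.488 contrast 42.1 area 3931
top world angle -0.029 theta(yaw-.11) 0.919 contrast 3534.7 area 6647
```

View pics/z.png

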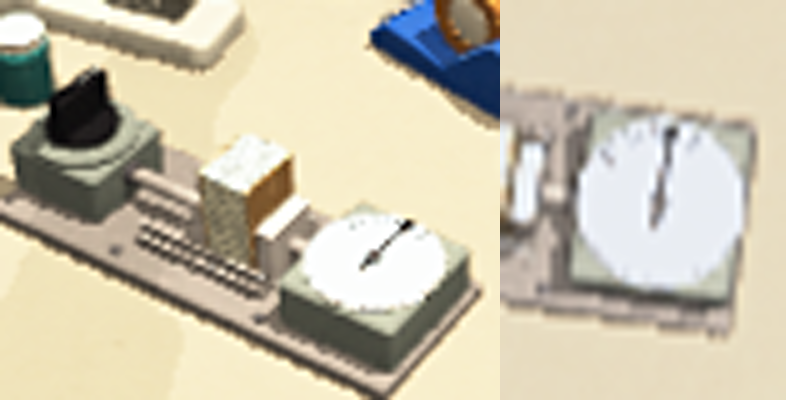

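The needle points straight at the broad mark (about 0.96 rad) and the block is upright and clamped. The arm is clear of everything, so I hand the job in.

```bash
python3 -c "
from station import ctrl;print(ctrl.job_done())"
```

```text
the job is handed in; nothing more can be done
None
```

The block stands clamped upright on the press bed with the needle on the set mark (about 0.96 rad by camera), the gripper is clear, and the job is handed in; no verdict was returned.

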